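Hook the dust cover onto a filter-cube cassette

TASK

Put the dust cover back on the open filter-cube cassette: the cover, a thin dark metal sheet, lies flat on the shut slide box where fingers cannot get under it, so slide it along the lid until its plain end stands out well past the edge nearest you, then pinch it by its two long sides out there. Lift it over, tuck its narrow lip under the ledge at the cassette's far end with the plain end held a little higher, and swing the plain end down behind the stop until the cover lies flat on the rim, its lip still under the ledge; then let go. Do not let the cover fall off, and leave the things standing round about where they are.

Things in the scene. Friction and masses are not known exactly. Their poses are not given: they have to be found in the camera images.
- cover_center (a point): centre, half-way up, of the loose dust cover: flat dark metal sheet 130 x 58 x 2.5 mm, 60 to 130 g. +x runs along it from the square plain end (five thin light cross lines) to the lip (last 14 mm, 36 mm wide), z up. Starts flat on the lid of the slide box, plain end 5 to 17 mm inside the edge facing the robot; slides fairly easily (friction 0.35) when pressed on and drawn along.
- cover_plain_end (a point): middle of the cover's plain end face, half-way up, 65 mm from cover_center along its -x; same axes
- cover_lip_end (a point): middle of the cover's lip end face, half-way up, 65 mm from cover_center along its +x; same axes
- box_edge (a point): middle of the top edge, nearest the robot, of the slide box: shut white box with red lines, 149 mm long (away from the robot), 78 mm wide, 50 mm high, that stays put. The point is level with its flat lid; its +y axis points out of the box towards the robot, z up. The lid extends 148 mm from here along -y and 39 mm to either side in x.
- seat (a point): where cover_center lies when the cover is shut on the filter-cube cassette: fixed dark metal trough 168 mm long, 45 mm wide, three filter cubes in it, on a foot plate 70 mm wide and 6 mm high. +x runs along the trough to its ledge end, z up. 1.25 mm above the rim, which is 50 mm above the desk. The shut cover juts 6.5 mm past the trough on both sides and has 2 mm play to either end.
- stop (a point): the cassette's stop, at its near end: top middle of its inner face, 67 mm from seat along -x and 3 mm above the rim, 40 mm wide, 5 mm thick; same axes as seat. Stop and ledge are 122 mm apart, so the cover cannot be dropped in flat.
- slot (a point): mouth of the lip slot at the cassette's far end: mid-width, at rim height, under the ledge's front face, 55 mm from seat along +x; same axes. The rim ends 2 mm before it. The ledge is a bar 49 mm wide, 7 mm high, its underside 4 mm above the rim; the slot is 41 mm wide, 12 mm deep along +x, its floor 6 mm below the rim, so the lip can enter with the cover's plain end 10 to 20 degrees up.
- canister: bystander: round white canister with black cap, 42 mm across, 58 mm high; origin under its centre
- culture_dish: bystander: clear round dish, 61 mm across, 15 mm high; origin under its centre
- slide_carton: bystander: cardboard carton 30 x 80 x 21 mm; origin under its centre, long along its y
- driver: bystander: fine screwdriver with red handle, 168 mm long, 16 mm high; origin under its middle, long along its y
Not all that is in view belongs to the job. Leave any white look-alike of the part that bears cover_center alone.

How it is judged:
On the way:
1. the cover lies flat on the slide box with its plain end at least 20 mm out past the box's near edge (y of cover_plain_end in the frame of box_edge above 0.02 m and angle between cover_center's own z axis and vertical below 0.06 rad and z of cover_center in the frame of box_edge between -0.002 and 0.0045 m and x of cover_center in the frame of box_edge between -0.035 and 0.035 m), for 0.2 s.
At the end, for the whole second after the job is handed in: The cover lies at rest on the rim: centre within 5 mm of seat along and across and 2 mm in height, level within 1.7 degrees, in line with the trough within 4.6 degrees, lip at least 5 mm under the ledge, plain end below the top of the stop and not past its inner face (x of cover_center in the frame of seat between -0.005 and 0.005 m and y of cover_center in the frame of seat between -0.005 and 0.005 m and z of cover_center in the frame of seat between -0.003 and 0.002 m and angle between cover_center's own z axis and vertical below 0.03 rad and angle between the x axis of cover_center and the x axis of seat, either way round below 0.08 rad and x of cover_lip_end in the frame of slot above 0.005 m and z of cover_lip_end in the frame of slot below 0.0035 m and z of cover_plain_end in the frame of stop below 0 m and x of cover_plain_end in the frame of stop above -0.0015 m); the robot touches nothing.
It fails at once if the cover falls (its centre sinks below 30 mm above the desk) (height (world z) of cover_center below 0.03 m).
It fails at once if the canister is moved more than 20 mm (distance of canister from where it was at the start of the episode above 0.02 m).
It fails at once if the culture dish is moved more than 20 mm (distance of culture_dish from where it was at the start of the episode above 0.02 m).
It fails at once if the slide carton is moved more than 20 mm (distance of slide_carton from where it was at the start of the episode above 0.02 m).
It fails at once if the driver is moved more than 20 mm (distance of driver from where it was at the start of the episode above 0.02 m).
It also fails if it takes over 58 s, if anything falls off the work surface, if the arm or the gripper's body presses on something with over 40 N, if the wrist force passes 120 N, or if a joint passes its speed limit or range.

ROBOT

A 6-joint arm with a two-finger parallel gripper is mounted at the origin on a cart in front of the work surface, level with it; the furniture and walls round the work are solid. World frame = base frame: x ahead of the robot, y to its left, z up, the work surface at z = 0. Lengths are in m, angles in rad, forces in N, time in s.
With the tool pointing down it reaches from about 0.35 to 0.775 m from the base axis. Payload 7.3 kg.
Tool frame: the origin (TCP) lies midway between the tips of the shut fingers; the grasp point (between the pads) lies 19 mm behind it (robot.grip_depth is the z of the grasp point in the tool frame, in m); z points along the fingers, y is the line along which they close (so a half turn about z gives the same grasp; the last joint's range is limited). The gripper opens to 92 mm and grips with 3 to 60 N. Pads are 19 mm wide; open, the fingers measure 130 mm over their backs; the gripper's body (75 mm by 190 mm) begins 47 mm behind the grasp point.
Start: joints at [-1.336, 0.342, 1.524, -0, 1.275, -0.146], TCP at [0.195, -0.487, 0.227] pointing down, gripper open.
Joint ranges: [-2.53, 2.53], [-0.77, 2.02], [0.04, 2.7], [-1, 4.14], [0.28, 2.66], [-3.11, 3.11]. Speed limits (rad/s): [2.57, 2.57, 3.14, 3.14, 3.14, 3.14].

INTERFACE

Orientations are given as [roll, pitch, yaw] about the fixed x, y, z axes, in that order (R = Rz(yaw) Ry(pitch) Rx(roll)).
In Python, from cell import robot, viewer gives the robot as it stands.
- The arm moves only by the tool step_arm, never from a script. Its argument "increments" is a list of rows, each an object with "delta_pos": the shift along the tool's x, y, z in cm, a list of three; "dr": the turn, a rotation vector about the tool's x, y, z in degrees, a list of three; "fingers": the closure, from -1 (fully open) to 1 (shut), so that 0 is half open. In form: [{"delta_pos": [tx, ty, tz], "dr": [wx, wy, wz], "fingers": fingers}, ...]. A call has exactly 5 rows; each row is the pose to reach, as a shift and turn from the pose commanded when the call began, along the tool's axes at that moment; what a row does not reach only later rows make up. A row lasts 1/8 s, in which the tool goes at most 62.5 mm and 10.7 degrees, less where a joint would pass 70% of its speed; a pose out of reach is approached as far as the arm can. A call with a gripper value outside its range is refused whole. The fingers move at their own pace and stop on an object; "newtons" is the grip in N (left out, the last holds). Time passes only in rows, so rows that repeat a pose let the fingers close, or fill a call up. It gives the time, the measured TCP pose, the force, the opening and the grip force at its end, in the units of the state.
- robot.observe(): the state, without advancing time (a new reading comes with each control period).
- viewer.read_camera(name): name is "scene" or "top"; returns the picture (384x512x3 uint8, red, green, blue); there is no depth.
- viewer.camera_params(name): a dict with "K" (3x3 intrinsics, pixels), "T" (4x4, takes a point from camera to world coordinates). Camera axes: x right, y down, z forward; pixel columns grow to the right and rows downward; lengths in m; the calibration is good to about 2 mm. A picture is of the moment at which its call begins. camera_params takes no time and is no camera call.
- robot.hand_in(): hands the job in; it is judged then, once.
The state is a dict: "time": time; "qpos": joint angles; "qvel": joint speeds; "joint_efforts": joint torques, N m; "tool_pos": TCP position; "tool_rot": TCP orientation; "contact_force": force on the tool from outside, world axes, zero at the start; "torque": the same for the moment, N m; "opening": finger opening in m; "grip_force": force on a finger pad.
Only numpy, scipy, OpenCV 4.12 (cv2) and the standard library are available. Lean on these libraries where they do the work, as an engineer would, in place of code of your own. Each camera call takes 0.05 s, during which the arm holds its last target. There are 200 camera calls.

## Working session

There is one attempt and no reset: what is moved stays moved. The work goes in short steps, Python scripts to look and compute and a tool call to move; the robot and the scene stay as the last step left them, time stands still between calls to the robot, and variables do not carry over. Pictures are saved under pics/ and viewed, at most 10 in all, crops included, and the job is handed in when it is done.

Besides the shell and the picture viewer there is one more tool, called by a JSON object that holds its "name" and its "arguments", one argument or row to a line. step_arm: Moves the arm, as the interface text tells. Its arguments: {"type":"object","properties":{"increments":{"type":"array"},"newtons":{"type":"number"}},"required":["increments"]}

```bash
ls; mkdir -p pics; python3 - <<'E'
from cell import robot, viewer
import cv2
for n in("scene","top"):
    im=viewer.read_camera(n); cv2.imwrite(f"pics/{n}0.png",im[:,:,::-1])
    p=viewer.camera_params(n); print(n,p["K"].round(1).tolist(),p["T"].round(4).tolist())
s=robot.observe(); print(s, robot.grip_depth)
E
```

```text
pics
scene [[476.3, 0.0, 258.5], [0.0, 476.3, 193.1], [0.0, 0.0, 1.0]] [[-0.8875, -0.3369, 0.3144, 0.0574], [-0.4607, 0.6322, -0.623, 0.8809], [0.0111, -0.6978, -0.7162, 1.1066], [0.0, 0.0, 0.0, 1.0]]
top [[417.3, 0.0, 242.9], [0.0, 417.3, 189.7], [0.0, 0.0, 1.0]] [[-0.0119, -0.9907, 0.1357, 0.3789], [-0.9999, 0.0113, -0.005, 0.0168], [0.0034, -0.1358, -0.9907, 1.1491], [0.0, 0.0, 0.0, 1.0]]
{'time': 0.1, 'qpos': array([-1.33600801e+00,  3.42650637e-01,  1.52487296e+00,  2.75657175e-06,
        1.27539596e+00, -1.45994496e-01]), 'qvel': array([-2.08794789e-03, -1.63098648e-03, -1.95879215e-03, -1.81150309e-03,
       -1.02723623e-03,  2.67037253e-05]), 'joint_efforts': array([ 1.45248472e-03, -4.32003951e+01, -2.44694513e+01,  7.19036884e-02,
        5.26618038e-02, -6.25449115e-05]), 'tool_pos': array([ 0.19505919, -0.48705311,  0.22613265]), 'tool_rot': array([-3.14028025e+00, -1.95641533e-04,  3.80781884e-01]), 'contact_force': array([-0.21961598,  0.33975522,  0.61809333]), 'torque': array([-0.04521491,  0.00378298, -0.02093258]), 'grip_force': 0.0, 'opening': 0.09199962324670756} -0.0188
```

View pics/top0.png

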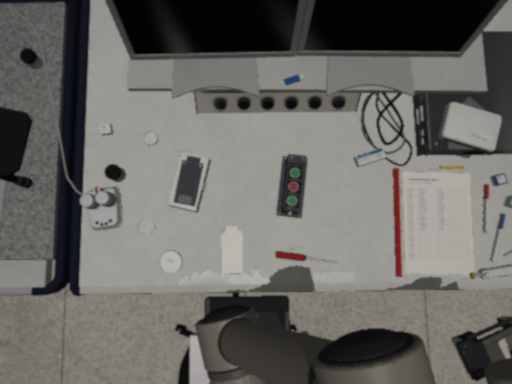

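View pics/scene0.png

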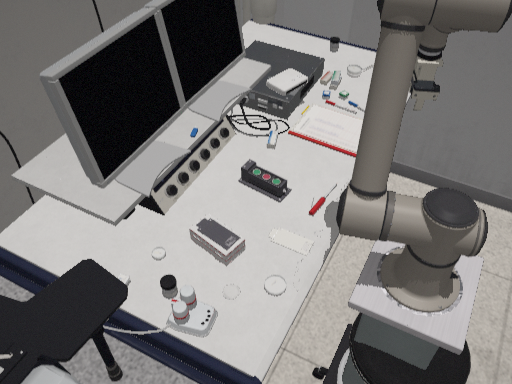

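The top view shows the slide box with the dark cover at about (189,181), the cassette at (292,185) with its ledge probably at the upper end, the driver at (300,257) and the white look-alike at (232,250). In the scene view the box is at (218,240) and the cassette at (265,180). I'll zoom in on both.

```bash
python3 - <<'E'
import cv2,numpy as np
t=cv2.imread("pics/top0.png"); s=cv2.imread("pics/scene0.png")
a=cv2.resize(t[145:220,165:215],None,fx=8,fy=8,interpolation=cv2.INTER_CUBIC)
b=cv2.resize(t[145:220,268:318],None,fx=8,fy=8,interpolation=cv2.INTER_CUBIC)
cv2.imwrite("pics/topz.png",np.hstack([a,b]))
cv2.imwrite("pics/scz.png",cv2.resize(s[150:270,180:300],None,fx=5,fy=5,interpolation=cv2.INTER_CUBIC))
E
```

```text
(no output)
```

View pics/topz.png

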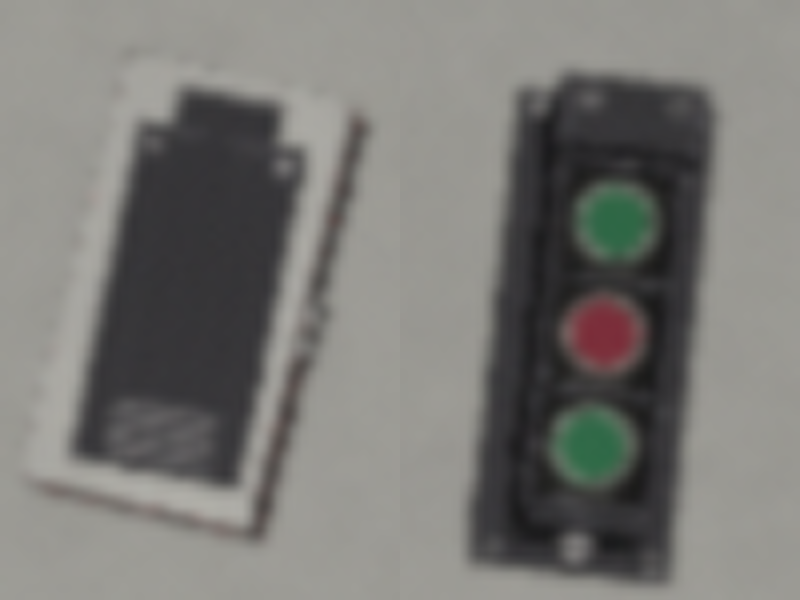

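View pics/scz.png

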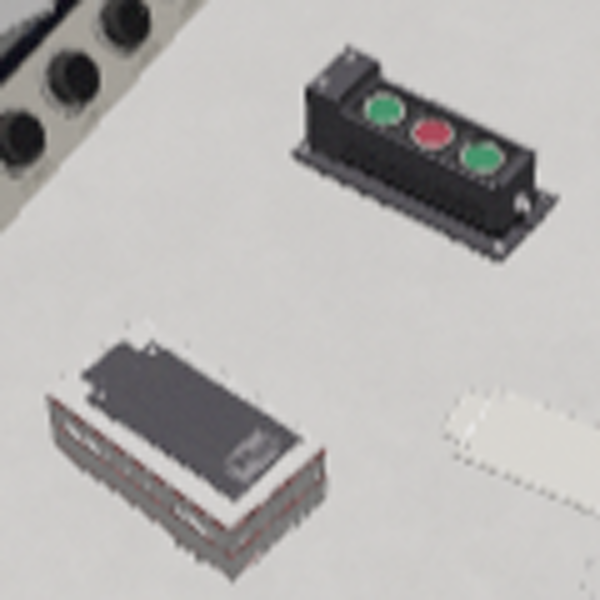

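The left crop shows the cover, plain end down: plain corners at about (72,456) and (238,484), lip at (180..283, 90..104), and lid near corners at (28,482) and (255,535). The right crop shows the cassette with its ledge bar at the top (y 75–165), and the scene crop confirms that. Next: sub-pixel edge fits and triangulated cube centres.

```bash
cat > h.py <<'E'
import cv2,numpy as np
from scipy.ndimage import map_coordinates
from cell import robot,viewer
P={n:viewer.camera_params(n) for n in("top","scene")}
def grab(n,k=4): return np.mean([viewer.read_camera(n).astype(float) for _ in range(k)],0)
def ray(n,u,v):
    d=P[n]["T"][:3,:3]@np.linalg.solve(P[n]["K"],[u,v,1]); return P[n]["T"][:3,3],d
def onz(n,uv,z):
    o,d=ray(n,*uv); return o+d*(z-o[2])/d[2]
def tri(a,b):
    (o,d),(p,e)=ray("top",*a),ray("scene",*b)
    s=np.linalg.lstsq(np.c_[d,-e],p-o,rcond=None)[0]; x,y=o+d*s[0],p+e*s[1]
    return (x+y)/2,np.linalg.norm(x-y)
def edge(g,p,q,w=2.5,sign=0):
    "sub-pixel line near p-q: returns point pair; sign=+1: brighter on the right-hand normal side"
    p,q=np.array(p,float),np.array(q,float); t=(q-p)/np.linalg.norm(q-p); n=np.array([-t[1],t[0]])
    s=np.arange(-w-1,w+1.01,.1); pts=[]
    for f in np.linspace(.1,.9,40):
        c=p+(q-p)*f; xy=c[:,None]+n[:,None]*s
        pr=cv2.GaussianBlur(map_coordinates(g,[xy[1],xy[0]],order=1)[None],(0,0),3)[0]
        d=np.gradient(pr); d=np.abs(d) if sign==0 else np.clip(sign*d,0,None)
        m=np.abs(s)<=w; k=s[m][np.argmax(d[m])]; ww=d*(np.abs(s-k)<1.2)
        pts.append(c+n*(ww@s/ww.sum()))
    vx,vy,x,y=cv2.fitLine(np.float32(pts),cv2.DIST_HUBER,0,.01,.01).ravel()
    r=np.abs((np.array(pts)-[x,y])@[-vy,vx]); return np.array([x,y]),np.array([vx,vy]),np.median(r)
def cross(a,b):
    k=np.linalg.solve(np.c_[a[1],-b[1]],b[0]-a[0]); return a[0]+a[1]*k[0]
E
python3 - <<'E'
from h import *
T=grab("top");S=grab("scene"); np.save("T.npy",T);np.save("S.npy",S)
g=T.mean(2)
L=lambda u,v:(165+(u+.5)/8-.5,145+(v+.5)/8-.5)
R=lambda u,v:(268+(u-400+.5)/8-.5,145+(v+.5)/8-.5)
def quad(cs,f,z,names,w=2.5):
    cs=[f(*c) for c in cs]; E=[edge(g,cs[i],cs[(i+1)%len(cs)],w) for i in range(len(cs))]
    print(names,"res",[round(float(e[2]),2) for e in E])
    out=[onz("top",cross(E[i-1],E[i]),z) for i in range(len(cs))]
    for o in out: print(o.round(4)*1000)
    return np.array(out)
c=quad([(72,456),(238,484),(303,152),(137,122)],L,.0525,"cover body")
print("w,l",np.linalg.norm(c[0]-c[1]),np.linalg.norm(c[2]-c[3]),np.linalg.norm(c[1]-c[2]),np.linalg.norm(c[3]-c[0]))
b=quad([(28,482),(252,528),(357,110),(125,55)],L,.05,"lid",2)
print("w,l",np.linalg.norm(b[0]-b[1]),np.linalg.norm(b[2]-b[3]),np.linalg.norm(b[1]-b[2]),np.linalg.norm(b[3]-b[0]))
lip=[onz("top",L(*p),.0525)*1000 for p in[(180,90),(283,104)]];print("lip",np.round(lip,1))
def blobs(I,box,kind):
    x0,y0,x1,y1=box; s=I[y0:y1,x0:x1]; r,gg,bb=s[...,0],s[...,1],s[...,2]
    m=((gg-r>25) if kind=="g" else (r-gg>40)).astype(np.uint8)
    n,_,st,ce=cv2.connectedComponentsWithStats(m)
    return [tuple(ce[i]+[x0,y0]) for i in range(1,n) if st[i,4]>15]
bt=(268,145,318,220);bs=(240,150,295,205)
for k in "gr":
    A=sorted(blobs(T,bt,k),key=lambda p:p[1]);B=sorted(blobs(S,bs,k),key=lambda p:p[0]);print(A,B)
    for a,bb in zip(A,B): p,e=tri(a,bb);print(k,p.round(4)*1000,e*1000)
for n,cs,z,w in[("ledge",[(562,152),(706,168),(713,92),(568,72)],.061,2),("foot",[(470,560),(667,580),(712,100),(520,90)],.006,2)]:
    q=quad(cs,R,z,n,w);print("w,l",np.linalg.norm(q[0]-q[1]),np.linalg.norm(q[2]-q[3]),np.linalg.norm(q[1]-q[2]),np.linalg.norm(q[3]-q[0]))
E
```

```text
cover body res [0.1, 0.11, 0.46, 0.11]
[499.3 195.7  52.5]
[487.7 140.3  52.5]
[602.3 117.2  52.5]
[612.  173.2  52.5]
w,l 0.05665723746644069 0.056853505063864544 0.1169206002541066 0.11494664883596471
lid res [0.07, 0.04, 0.47, 0.84]
[493.8 208.8  50. ]
[475.7 136.8  50. ]
[613.6 103.1  50. ]
[629.  171.9  50. ]
w,l 0.07423145888911112 0.07052109760940618 0.1419951759394753 0.140126602236817
lip [[622.6 159.9  52.5]
 [617.5 125.4  52.5]]
[(np.float64(294.5660377358491), np.float64(172.45283018867926)), (np.float64(291.5090909090909), np.float64(200.29090909090908))] [(np.float64(256.37931034482756), np.float64(171.86206896551724)), (np.float64(276.0), np.float64(181.0))]
g [ 576.  -128.6   41.1] 0.26828643039192257
g [ 500.1 -118.1   43.4] 0.8979186898649889
[(np.float64(293.0416666666667), np.float64(186.3125))] [(np.float64(266.10714285714283), np.float64(176.17857142857142))]
r [ 537.9 -123.2   43.4] 0.4999959239416335
ledge res [0.09, 0.04, 0.05, 0.38]
[ 601.9 -107.    61. ]
[ 595.  -158.4   61. ]
[ 617.5 -159.6   61. ]
[ 625.  -105.8   61. ]
w,l 0.05180880591893613 0.05437115138648679 0.02246216555148042 0.02308423835605358
foot res [0.18, 0.11, 0.06, 0.09]
[465.3 -78.2   6. ]
[ 456.  -146.6    6. ]
[ 630.1 -170.3    6. ]
[ 636.1 -101.4    6. ]
w,l 0.06900979884799124 0.06917560176670902 0.17566965172721022 0.17240147802403505
```

The measurements agree with the sizes given:
- **Cover:** centre about (557,155) mm, yaw −11.4°. The plain end is 9 mm inside the box edge, which is at about (485,173) with axis −14°.
- **Cassette:** seat about (544,−124) mm, yaw −7.8°. Foot plate, cubes and ledge all agree on this.

Next I move above the cover.

```bash
cat > mv.py <<'E'
import sys,numpy as np
from scipy.spatial.transform import Rotation as Ro
from cell import robot
# usage: mv.py x y z(mm) yaw tilt(deg; + = tool x dips)   TCP target
x,y,z,yaw,tilt=map(float,sys.argv[1:6]); s=robot.observe()
R0=Ro.from_euler("xyz",s["tool_rot"]); R1=Ro.from_euler("xyz",[180,tilt,yaw],degrees=True)
print("now",(s["tool_pos"]*1000).round(1),np.degrees(s["tool_rot"]).round(2),"F",s["contact_force"].round(1),"t",round(s["time"],2),"open",round(s["opening"]*1000,1))
print("delta_pos",(R0.inv().apply(np.array([x,y,z])/1000-s["tool_pos"])*100).round(2).tolist(),"dr",np.degrees((R0.inv()*R1).as_rotvec()).round(2).tolist())
E
python3 mv.py 569 153 150 -11.4 0
```

```text
now [ 195.1 -487.4  226.7] [-180.      0.     21.82] F [ 0.6  0.5 -0.3] t 0.5 open 92.0
delta_pos [58.51, -45.55, 7.67] dr [-0.0, 0.0, 33.22]
```

{"name": "step_arm", "arguments": {
  "increments": [
    {"delta_pos": [29,-23,2],"dr": [0,0,33.2],"fingers": 1},
    {"delta_pos": [29,-23,2],"dr": [0,0,33.2],"fingers": 1},
    {"delta_pos": [29,-23,2],"dr": [0,0,33.2],"fingers": 1},
    {"delta_pos": [29,-23,2],"dr": [0,0,33.2],"fingers": 1},
    {"delta_pos": [29,-23,2],"dr": [0,0,33.2],"fingers": 1}
  ]
}}

```text
time: 1.12
tool_pos: [0.3459, -0.224, 0.2106]
tool_rot: [3.141, -0.001, -0.2]
contact_force: [1.1, 0.0, 0.6]
opening: 0.0465
grip_force: 0.0
```

```bash
python3 mv.py 569 153 120 -11.4 0
```

```text
now [ 345.9 -224.   210.6] [ 1.7997e+02 -6.0000e-02 -1.1450e+01] F [1.1 0.  0.6] t 1.12 open 46.5
delta_pos [14.37, -41.39, 9.05] dr [0.03, -0.06, -0.05]
```

{"name": "step_arm", "arguments": {
  "increments": [
    {"delta_pos": [14.4,-41.4,5],"dr": [0,0,0],"fingers": 1},
    {"delta_pos": [14.4,-41.4,5],"dr": [0,0,0],"fingers": 1},
    {"delta_pos": [14.4,-41.4,5],"dr": [0,0,0],"fingers": 1},
    {"delta_pos": [14.4,-41.4,5],"dr": [0,0,0],"fingers": 1},
    {"delta_pos": [14.4,-41.4,5],"dr": [0,0,0],"fingers": 1}
  ]
}}

```text
time: 1.75
tool_pos: [0.504, 0.0437, 0.175]
tool_rot: [3.141, -0.001, -0.198]
contact_force: [0.4, -1.6, 0.3]
opening: 0.0009
grip_force: 0.0
```

```bash
python3 mv.py 569 153 80 -11.4 0
```

```text
now [504.   43.7 175. ] [ 1.7999e+02 -5.0000e-02 -1.1370e+01] F [ 0.4 -1.6  0.3] t 1.75 open 0.9
delta_pos [4.21, -12.0, 9.5] dr [0.01, -0.05, 0.03]
```

{"name": "step_arm", "arguments": {
  "increments": [
    {"delta_pos": [4.2,-12,5],"dr": [0,0,0],"fingers": 1},
    {"delta_pos": [4.2,-12,6],"dr": [0,0,0],"fingers": 1},
    {"delta_pos": [4.2,-12,8],"dr": [0,0,0],"fingers": 1},
    {"delta_pos": [4.2,-12,9.5],"dr": [0,0,0],"fingers": 1},
    {"delta_pos": [4.2,-12,9.5],"dr": [0,0,0],"fingers": 1}
  ]
}}

```text
time: 2.38
tool_pos: [0.5669, 0.1503, 0.0792]
tool_rot: [3.14, 0.002, -0.199]
contact_force: [0.0, 0.6, 0.7]
opening: 0.0004
grip_force: 0.0
```

```bash
python3 mv.py 569 153 52.5 -11.4 0
```

```text
now [566.9 150.3  79.2] [ 1.7994e+02  1.3000e-01 -1.1410e+01] F [0.  0.6 0.7] t 2.38 open 0.4
delta_pos [0.16, -0.31, 2.66] dr [0.06, 0.13, -0.01]
```

Descend slowly to just touching.

{"name": "step_arm", "arguments": {
  "increments": [
    {"delta_pos": [0.1,-0.2,1.5],"dr": [0,0,0],"fingers": 1},
    {"delta_pos": [0.1,-0.2,2.2],"dr": [0,0,0],"fingers": 1},
    {"delta_pos": [0.1,-0.2,2.5],"dr": [0,0,0],"fingers": 1},
    {"delta_pos": [0.1,-0.2,2.65],"dr": [0,0,0],"fingers": 1},
    {"delta_pos": [0.1,-0.2,2.7],"dr": [0,0,0],"fingers": 1}
  ]
}}

```text
time: 3.0
tool_pos: [0.5694, 0.1528, 0.0532]
tool_rot: [-3.142, -0.0, -0.199]
contact_force: [-0.2, -0.7, 0.2]
opening: 0.0005
grip_force: 0.0
```

{"name": "step_arm", "arguments": {
  "increments": [
    {"delta_pos": [0,0,0.05],"dr": [0,0,0],"fingers": 1},
    {"delta_pos": [0,0,0.1],"dr": [0,0,0],"fingers": 1},
    {"delta_pos": [0,0,0.15],"dr": [0,0,0],"fingers": 1},
    {"delta_pos": [0,0,0.2],"dr": [0,0,0],"fingers": 1},
    {"delta_pos": [0,0,0.2],"dr": [0,0,0],"fingers": 1}
  ]
}}

```text
time: 3.62
tool_pos: [0.5695, 0.1529, 0.0527]
tool_rot: [-3.141, -0.001, -0.198]
contact_force: [-3.2, -2.1, 12.7]
opening: 0.0007
grip_force: 6.0
```

Contact at 12.7 N, which is a good pressing force. Now draw.

{"name": "step_arm", "arguments": {
  "increments": [
    {"delta_pos": [-0.4,0,0],"dr": [0,0,0],"fingers": 1},
    {"delta_pos": [-1.0,0,0],"dr": [0,0,0],"fingers": 1},
    {"delta_pos": [-1.6,0,0],"dr": [0,0,0],"fingers": 1},
    {"delta_pos": [-2.2,0,0],"dr": [0,0,0],"fingers": 1},
    {"delta_pos": [-2.5,0,0],"dr": [0,0,0],"fingers": 1}
  ]
}}

```text
time: 4.25
tool_pos: [0.5468, 0.158, 0.0528]
tool_rot: [-3.14, -0.005, -0.199]
contact_force: [2.4, -0.6, 7.3]
opening: 0.0004
grip_force: 3.4
```

```bash
python3 - <<'E'
from h import *
import cv2
T=grab("top",2); s=grab("scene",1)
cv2.imwrite("pics/d1.png",np.hstack([cv2.resize(T[140:225,155:225,::-1],None,fx=5,fy=5),cv2.resize(s[200:285,180:260,::-1],None,fx=5,fy=5)]).astype(np.uint8))
print(robot.observe()["contact_force"])
E
```

```text
[0.44215763 0.47934772 8.30613304]
```

View pics/d1.png

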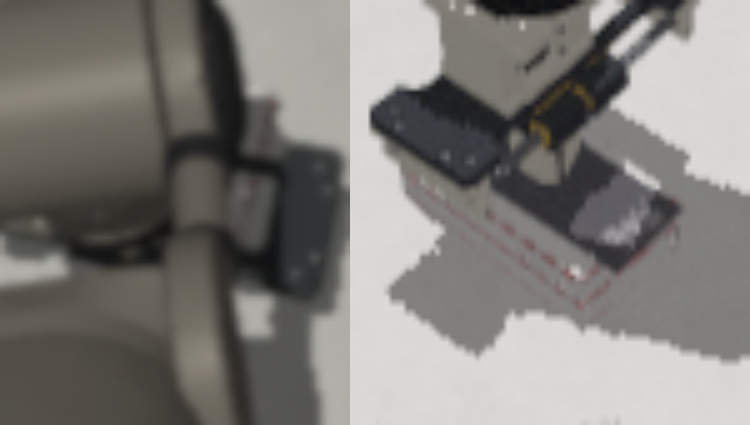

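The top view is blocked by the arm. In the scene crop the cover's plain corners, at (680,210) and (615,270), now reach past the box edge, so it is following. I keep drawing.

{"name": "step_arm", "arguments": {
  "increments": [
    {"delta_pos": [-0.4,0,0.03],"dr": [0,0,0],"fingers": 1},
    {"delta_pos": [-1.0,0,0.03],"dr": [0,0,0],"fingers": 1},
    {"delta_pos": [-1.6,0,0.03],"dr": [0,0,0],"fingers": 1},
    {"delta_pos": [-2.2,0,0.03],"dr": [0,0,0],"fingers": 1},
    {"delta_pos": [-2.5,0,0.03],"dr": [0,0,0],"fingers": 1}
  ]
}}

```text
time: 5.03
tool_pos: [0.5228, 0.163, 0.0528]
tool_rot: [-3.14, -0.007, -0.199]
contact_force: [2.9, -1.1, 8.7]
opening: 0.0006
grip_force: 4.2
```

{"name": "step_arm", "arguments": {
  "increments": [
    {"delta_pos": [0,0,0],"dr": [0,0,0],"fingers": 1},
    {"delta_pos": [0,0,-1],"dr": [0,0,0],"fingers": 1},
    {"delta_pos": [0,0,-5],"dr": [0,0,0],"fingers": 1},
    {"delta_pos": [0,0,-10],"dr": [0,0,0],"fingers": -1},
    {"delta_pos": [-7,8,-14],"dr": [0,0,0],"fingers": -1}
  ]
}}

```text
time: 5.65
tool_pos: [0.4768, 0.1279, 0.1758]
tool_rot: [-3.139, -0.007, -0.197]
contact_force: [0.5, -1.8, -0.1]
opening: 0.0159
grip_force: 0.0
```

{"name": "step_arm", "arguments": {
  "increments": [
    {"delta_pos": [0,12,-2],"dr": [0,0,0],"fingers": -1},
    {"delta_pos": [0,22,-2],"dr": [0,0,0],"fingers": -1},
    {"delta_pos": [0,22,-2],"dr": [0,0,0],"fingers": -1},
    {"delta_pos": [0,22,-2],"dr": [0,0,0],"fingers": -1},
    {"delta_pos": [0,22,-2],"dr": [0,0,0],"fingers": -1}
  ]
}}

```text
time: 6.28
tool_pos: [0.4299, -0.0903, 0.1932]
tool_rot: [3.141, -0.0, -0.203]
contact_force: [0.8, 0.1, 0.7]
opening: 0.0658
grip_force: 0.0
```

```bash
python3 - <<'E'
from h import *
import cv2
T=grab("top",4); np.save("T2.npy",T); s=grab("scene",1)
cv2.imwrite("pics/d2.png",np.hstack([cv2.resize(T[145:220,165:215,::-1],None,fx=8,fy=8,interpolation=2),cv2.resize(s[210:285,180:230,::-1],None,fx=8,fy=8,interpolation=2)]).clip(0,255).astype(np.uint8))
print(robot.observe()["tool_pos"])
E
```

```text
[ 0.43040409 -0.08735629  0.19264749]
```

View pics/d2.png

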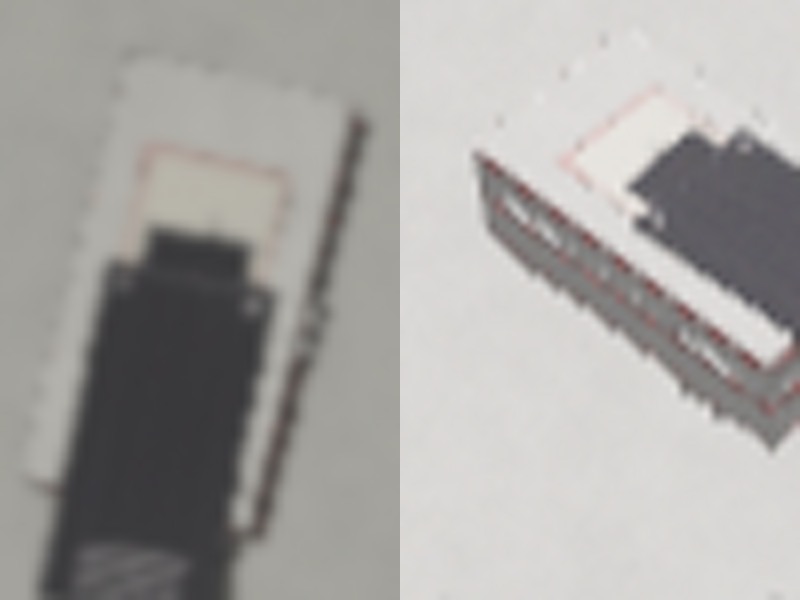

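The cover slid out by about 49 mm and still lies flat. In the crop its lip is at (148..250, 230..242), and the plain end should be near (40,596)–(206,624). I fit the edges.

```bash
python3 - <<'E'
from h import *
T=np.load("T2.npy"); g=T.mean(2)
L=lambda u,v:(165+(u+.5)/8-.5,145+(v+.5)/8-.5)
cs=[L(*p) for p in[(40,596),(206,624),(271,292),(105,262)]]
E=[edge(g,cs[i],cs[(i+1)%4],2.5) for i in range(4)]
c=[onz("top",cross(E[i-1],E[i]),.0525)*1000 for i in range(4)]
print([e[2].round(2) for e in E]);[print(x.round(1)) for x in c]
lip=edge(g,L(148,230),L(250,242),2)
m=(E[1][0]+E[3][0])/2
axis=(np.array([.5*(c[2]+c[3])-.5*(c[0]+c[1])]))[0]; print("yaw",np.degrees(np.arctan2(axis[1],axis[0])), [np.degrees(np.arctan2(*(c[a]-c[b])[[1,0]])).round(1) for a,b in((2,1),(3,0))])
mid=edge(g,np.add(cs[0],cs[3])/2,np.add(cs[1],cs[2])/2) if 0 else None
lm=cross(lip,(np.mean([cross(E[0],E[1]),cross(E[0],E[3])],0),np.mean([cross(E[1],E[2]),cross(E[2],E[3])],0)-np.mean([cross(E[0],E[1]),cross(E[0],E[3])],0)))
lm=onz("top",lm,.0525)*1000; pm=(c[0]+c[1])/2; print("plain",pm.round(1),"lip",lm.round(1),"len",np.linalg.norm(lm-pm))
u=np.array([np.cos(-.245),np.sin(-.245)]); print("out",-(pm[:2]-[484.7,172.8])@u)
E
python3 mv.py 460 174 110 -11.4 0
```

```text
[np.float64(0.11), np.float64(0.32), np.float64(0.21), np.float64(0.11)]
[452.2 206.   52.5]
[440.  148.   52.5]
[556.  128.1  52.5]
[565.4 183.3  52.5]
yaw -10.525141935707898 [np.float64(-9.8), np.float64(-11.3)]
plain [446.1 177.   52.5] lip [573.4 153.3  52.5] len 129.51714593772658
out 38.46496610540043
now [430.4 -87.4 192.6] [-1.7999e+02  2.0000e-02 -1.1290e+01] F [-0.9 -0.3  0.5] t 6.53 open 85.7
delta_pos [-2.21, -26.21, 8.27] dr [-0.01, 0.02, 0.11]
```

Plain end at (446,177), measured length 129.5 mm, 38 mm out past the edge. I'll pinch 18 mm from the plain end, at (464,173.5).

{"name": "step_arm", "arguments": {
  "increments": [
    {"delta_pos": [-1.75,-26.1,8],"dr": [0,0,0],"fingers": -1},
    {"delta_pos": [-1.75,-26.1,8],"dr": [0,0,0],"fingers": -1},
    {"delta_pos": [-1.75,-26.1,8],"dr": [0,0,0],"fingers": -1},
    {"delta_pos": [-1.75,-26.1,8],"dr": [0,0,0],"fingers": -1},
    {"delta_pos": [-1.75,-26.1,8],"dr": [0,0,0],"fingers": -1}
  ]
}}

```text
time: 7.15
tool_pos: [0.4636, 0.1749, 0.1114]
tool_rot: [3.141, 0.002, -0.193]
contact_force: [-0.4, -0.4, 0.2]
opening: 0.0918
grip_force: 0.0
```

```bash
python3 mv.py 464 173.5 33.5 -11.2 0
```

```text
now [463.6 174.9 111.4] [ 1.7998e+02  1.0000e-01 -1.1080e+01] F [-0.4 -0.4  0.2] t 7.15 open 91.8
delta_pos [0.08, 0.13, 7.79] dr [0.02, 0.1, 0.12]
```

{"name": "step_arm", "arguments": {
  "increments": [
    {"delta_pos": [0.1,0,2.5],"dr": [0,0,0],"fingers": -1},
    {"delta_pos": [0.1,0,5],"dr": [0,0,0],"fingers": -1},
    {"delta_pos": [0.1,0,7],"dr": [0,0,0],"fingers": -1},
    {"delta_pos": [0.1,0,7.8],"dr": [0,0,0],"fingers": -1},
    {"delta_pos": [0.1,0,7.8],"dr": [0,0,0],"fingers": -1}
  ]
}}

```text
time: 7.78
tool_pos: [0.4654, 0.1712, 0.0345]
tool_rot: [3.141, 0.001, -0.198]
contact_force: [-0.5, 0.1, -0.3]
opening: 0.0918
grip_force: 0.0
```

{"name": "step_arm", "arguments": {
  "increments": [
    {"delta_pos": [0,0,0],"dr": [0,0,0],"fingers": 0.1},
    {"delta_pos": [0,0,0],"dr": [0,0,0],"fingers": 0.2},
    {"delta_pos": [0,0,0],"dr": [0,0,0],"fingers": 0.4},
    {"delta_pos": [0,0,0],"dr": [0,0,0],"fingers": 0.6},
    {"delta_pos": [0,0,0],"dr": [0,0,0],"fingers": 1}
  ],
  "newtons": 45
}}

```text
time: 8.4
tool_pos: [0.4658, 0.1706, 0.0349]
tool_rot: [-3.142, -0.0, -0.199]
contact_force: [0.0, 0.0, 1.7]
opening: 0.056
grip_force: 44.8
```

```bash
python3 mv.py 464 173.5 33.5 -11.2 0
```

```text
now [465.8 170.6  34.9] [-1.800e+02 -2.000e-02 -1.139e+01] F [0.  0.  1.7] t 8.4 open 56.0
delta_pos [-0.24, -0.25, 0.14] dr [-0.0, -0.02, -0.19]
```

Gripped at 45 N with the opening at 56 mm. Lift gently.

{"name": "step_arm", "arguments": {
  "increments": [
    {"delta_pos": [0,0,-0.5],"dr": [0,0,0],"fingers": 1},
    {"delta_pos": [0,0,-1.5],"dr": [0,0,0],"fingers": 1},
    {"delta_pos": [0,0,-3.5],"dr": [0,0,0],"fingers": 1},
    {"delta_pos": [0,0,-6],"dr": [0,0,0],"fingers": 1},
    {"delta_pos": [0,0,-8],"dr": [0,0,0],"fingers": 1}
  ],
  "newtons": 55
}}

```text
time: 9.02
tool_pos: [0.4659, 0.1707, 0.1163]
tool_rot: [-3.141, -0.001, -0.199]
contact_force: [1.3, 0.7, -0.7]
opening: 0.0554
grip_force: 54.8
```

```bash
python3 - <<'E'
from h import *
import cv2
T=grab("top",2); np.save("T3.npy",T); s=grab("scene",2); np.save("S3.npy",s)
cv2.imwrite("pics/l1.png",np.hstack([cv2.resize(T[120:240,140:220,::-1],None,fx=5,fy=5,interpolation=2),cv2.resize(s[180:300,180:260,::-1],None,fx=5,fy=5,interpolation=2)]).clip(0,255).astype(np.uint8))
print(robot.observe())
E
```

```text
{'time': 9.225, 'qpos': array([ 1.96655892e-01,  4.13613153e-01,  1.75986915e+00, -1.08223522e-04,
        9.67495814e-01,  1.96615133e+00]), 'qvel': array([-0.00130024,  0.02097968,  0.01553161, -0.00115643, -0.00248356,
        0.00036089]), 'joint_efforts': array([ 1.36141962e-02, -4.39963603e+01, -2.10990125e+01, -6.82811005e-03,
       -1.18040540e-01, -5.63434314e-04]), 'tool_pos': array([0.46564227, 0.17064292, 0.11484708]), 'tool_rot': array([-3.14143825e+00, -6.01469499e-04, -1.98637782e-01]), 'contact_force': array([-0.12507032,  1.55993428, -1.34198487]), 'torque': array([ 0.03443363,  0.02990655, -0.0533582 ]), 'grip_force': 54.80577349662781, 'opening': 0.05612277457961065}
```

View pics/l1.png

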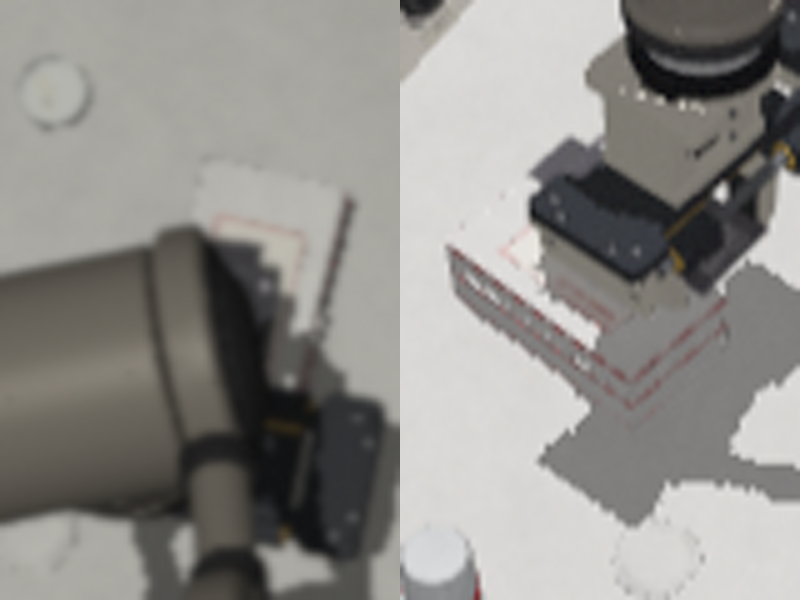

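The cover is held and clear of the lid, with the lip visible beyond the gripper in both views. I compute the tool pose from lip position, shoulder height and tilt in the cassette frame, then carry it over with the plain end 15° up.

```bash
cat > pose.py <<'E'
import sys,numpy as np,subprocess
from scipy.spatial.transform import Rotation as Ro
# usage: pose.py lip_x(seat frame mm) shoulder_bottom_above_rim(mm) tilt(deg) [dy mm] ; tilt = tool tilt, plus sag const
YAW=-7.8; SEAT=np.array([544,-124,51.25]); LIP=110.; H=-16.35; SAG=0.; OFF=np.zeros(3)
import json,os
if os.path.exists("cal.json"): globals().update({k:np.array(v) if isinstance(v,list) else v for k,v in json.load(open("cal.json")).items()})
a=list(map(float,sys.argv[1:]))+[0.]; lx,zb,t,dy=a[:4]
Rc=Ro.from_euler("xyz",[180,t+SAG,YAW],degrees=True); Rt=Ro.from_euler("xyz",[180,t,YAW],degrees=True); Rs=Ro.from_euler("z",YAW,degrees=True)
G=np.array([0,0,H])                                   # cover mid-height at the pads, tool frame
sh=Rt.apply(G)+Rc.apply([LIP-14,0,1.25]); le=Rt.apply(G)+Rc.apply([LIP,0,0])
p=SEAT+Rs.apply([lx,dy,0]); tcp=p-le; tcp[2]=50+zb-sh[2]; tcp=tcp+OFF
print("tcp",tcp.round(1)); subprocess.run(["python3","mv.py",*map(str,tcp),str(YAW),str(t)])
E
python3 pose.py 40 45 15
```

```text
now [465.6 170.6 114.8] [-1.7999e+02 -3.0000e-02 -1.1380e+01] F [-0.1  1.6 -1.3] t 9.22 open 56.1
delta_pos [6.46, 27.78, 0.96] dr [-0.48, -15.03, -3.56]
tcp [ 474.2 -114.4  105.3]
```

{"name": "step_arm", "arguments": {
  "increments": [
    {"delta_pos": [0,1,-2],"dr": [0,0,0],"fingers": 1},
    {"delta_pos": [0.5,4,-4],"dr": [0,-2,-1],"fingers": 1},
    {"delta_pos": [1.5,8,-5],"dr": [0,-5,-2],"fingers": 1},
    {"delta_pos": [3,12,-5],"dr": [0,-8,-3],"fingers": 1},
    {"delta_pos": [4,16,-5],"dr": [0,-11,-3.5],"fingers": 1}
  ]
}}

```text
time: 9.85
tool_pos: [0.4731, 0.0046, 0.1639]
tool_rot: [-3.135, 0.195, -0.136]
contact_force: [0.7, 0.8, -1.0]
opening: 0.0557
grip_force: 54.8
```

```bash
python3 pose.py 40 45 15
```

```text
now [473.1   4.6 163.9] [-179.64   11.15   -7.82] F [ 0.7  0.8 -1. ] t 9.85 open 55.7
delta_pos [2.83, 11.81, 5.35] dr [-0.36, -3.85, -0.0]
tcp [ 474.2 -114.4  105.3]
```

{"name": "step_arm", "arguments": {
  "increments": [
    {"delta_pos": [1,4,0],"dr": [0,-1,0],"fingers": 1},
    {"delta_pos": [2,8,1],"dr": [-0.2,-2,0],"fingers": 1},
    {"delta_pos": [2.6,10.5,2.5],"dr": [-0.4,-3.8,0],"fingers": 1},
    {"delta_pos": [2.8,11.5,4.5],"dr": [-0.4,-3.8,0],"fingers": 1},
    {"delta_pos": [2.8,11.8,5.3],"dr": [-0.4,-3.8,0],"fingers": 1}
  ]
}}

```text
time: 10.48
tool_pos: [0.4731, -0.1132, 0.1046]
tool_rot: [3.141, 0.262, -0.138]
contact_force: [0.1, -0.5, -0.3]
opening: 0.056
grip_force: 54.8
```

{"name": "step_arm", "arguments": {
  "increments": [
    {"delta_pos": [0,0,0],"dr": [0,0,0],"fingers": 1},
    {"delta_pos": [0,0,0],"dr": [0,0,0],"fingers": 1},
    {"delta_pos": [0,0,0],"dr": [0,0,0],"fingers": 1},
    {"delta_pos": [0,0,0],"dr": [0,0,0],"fingers": 1},
    {"delta_pos": [0,0,0],"dr": [0,0,0],"fingers": 1}
  ]
}}

```text
time: 11.1
tool_pos: [0.4745, -0.1129, 0.1069]
tool_rot: [3.14, 0.258, -0.136]
contact_force: [-0.2, 0.1, -1.0]
opening: 0.0557
grip_force: 54.8
```

```bash
python3 - <<'E'
from h import *
import cv2
T=grab("top",4); np.save("T4.npy",T); s=grab("scene",4); np.save("S4.npy",s)
cv2.imwrite("pics/c1.png",np.hstack([cv2.resize(T[145:220,268:318,::-1],None,fx=8,fy=8,interpolation=2),cv2.resize(s[140:215,240:290,::-1],None,fx=8,fy=8,interpolation=2)]).clip(0,255).astype(np.uint8))
E
python3 pose.py 40 45 15
```

```text
now [ 474.4 -113.1  106.6] [179.94  14.79  -7.83] F [-0.5 -0.5 -1. ] t 11.5 open 55.8
delta_pos [0.03, 0.14, 0.13] dr [0.05, -0.21, -0.03]
tcp [ 474.2 -114.4  105.3]
```

View pics/c1.png

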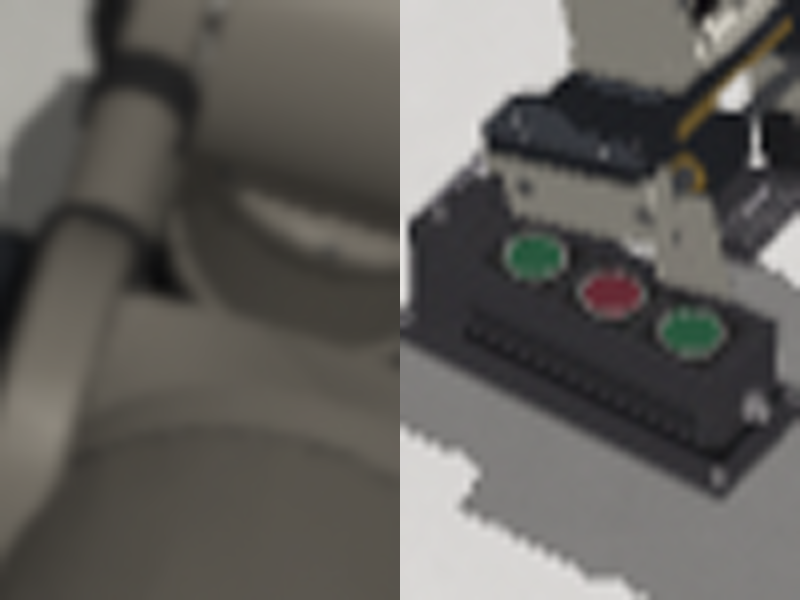

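The top view is blocked. The scene view shows the gripper over the cassette, and I can't make out the cover, so I project where it should appear.

```bash
python3 - <<'E'
from h import *
from scipy.spatial.transform import Rotation as Ro
s=robot.observe(); R=Ro.from_euler("xyz",s["tool_rot"])
T=P["scene"]["T"];K=P["scene"]["K"]
def pr(p): c=T[:3,:3].T@(np.array(p)-T[:3,3]); u=K@c; return (u[:2]/u[2])
for n,q in dict(plainL=(-20,-29),plainR=(-20,29),shL=(96,-29),shR=(96,29),lipL=(110,-18),lipR=(110,18),pads=(0,0)).items():
    w=s["tool_pos"]+R.apply([q[0]/1e3,q[1]/1e3,-.01635]); u=pr(w); print(n,(w*1e3).round(),u.round(1),"crop",((u-[240,140])*8+[400,0]).round())
u=pr(s["tool_pos"]);print("tcp",u,((u-[240,140])*8+[400,0]).round())
S=np.load("S4.npy");print(S.shape)
E
```

```text
plainL [463. -82. 128.] [282.7 172.3] crop [742. 258.]
plainR [ 455. -140.  128.] [293.  161.8] crop [824. 174.]
shL [574. -98.  98.] [252.3 164.8] crop [499. 198.]
shR [ 567. -155.   98.] [262.9 154.9] crop [583. 119.]
lipL [ 586. -110.   94.] [250.9 162. ] crop [487. 176.]
lipR [ 581. -146.   94.] [257.5 156. ] crop [540. 128.]
pads [ 478. -114.  122.] [282.5 165.7] crop [740. 206.]
tcp [283.41061695 170.03873247] [747. 240.]
(384, 512, 3)
```

The prediction puts the cover hidden behind the gripper body, and the steady 55.8 mm opening shows it is still held. I'll find the true height by touch: lower the shoulders onto the rim, short of the ledge.

```bash
python3 pose.py 42 7 15
```

```text
now [ 474.4 -113.1  106.6] [179.94  14.79  -7.83] F [-0.5 -0.5 -1. ] t 11.5 open 55.8
delta_pos [1.2, 0.13, 3.76] dr [0.05, -0.21, -0.03]
tcp [ 476.2 -114.7   67.3]
```

{"name": "step_arm", "arguments": {
  "increments": [
    {"delta_pos": [0.3,0.1,0.8],"dr": [0,0,0],"fingers": 1},
    {"delta_pos": [0.6,0.13,1.8],"dr": [0,-0.2,0],"fingers": 1},
    {"delta_pos": [0.9,0.13,2.8],"dr": [0,-0.2,0],"fingers": 1},
    {"delta_pos": [1.2,0.13,3.6],"dr": [0,-0.2,0],"fingers": 1},
    {"delta_pos": [1.2,0.13,3.75],"dr": [0,-0.2,0],"fingers": 1}
  ]
}}

```text
time: 12.12
tool_pos: [0.4758, -0.1145, 0.0665]
tool_rot: [3.141, 0.263, -0.137]
contact_force: [0.0, -0.2, -0.9]
opening: 0.0556
grip_force: 54.8
```

```bash
python3 pose.py 42 0 15;  python3 - <<'E'
from h import *
import cv2
T=grab("top",2); s=grab("scene",3); np.save("S5.npy",s)
cv2.imwrite("pics/c2.png",cv2.resize(s[140:215,230:310,::-1],None,fx=8,fy=8,interpolation=2).clip(0,255).astype(np.uint8))
E
```

```text
now [ 475.8 -114.5   66.5] [179.96  15.07  -7.82] F [ 0.  -0.2 -0.9] t 12.12 open 55.6
delta_pos [0.2, 0.01, 0.6] dr [0.04, 0.07, -0.02]
tcp [ 476.2 -114.7   60.3]
```

View pics/c2.png

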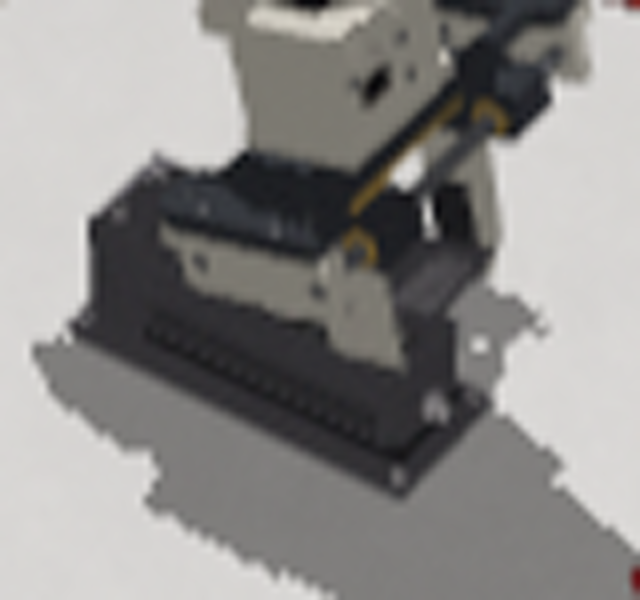

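The plain end, with its light lines, is visible between the fingers at (440,275), so the grip is good. Lower in small steps until contact.

{"name": "step_arm", "arguments": {
  "increments": [
    {"delta_pos": [0.03,0,0.1],"dr": [0,0,0],"fingers": 1},
    {"delta_pos": [0.05,0,0.2],"dr": [0,0,0],"fingers": 1},
    {"delta_pos": [0.08,0,0.3],"dr": [0,0,0],"fingers": 1},
    {"delta_pos": [0.1,0,0.38],"dr": [0,0,0],"fingers": 1},
    {"delta_pos": [0.1,0,0.38],"dr": [0,0,0],"fingers": 1}
  ]
}}

```text
time: 13.0
tool_pos: [0.4762, -0.1146, 0.0634]
tool_rot: [3.141, 0.262, -0.137]
contact_force: [-0.4, 0.2, -0.6]
opening: 0.0555
grip_force: 54.8
```

{"name": "step_arm", "arguments": {
  "increments": [
    {"delta_pos": [0.01,0,0.05],"dr": [0,0,0],"fingers": 1},
    {"delta_pos": [0.03,0,0.1],"dr": [0,0,0],"fingers": 1},
    {"delta_pos": [0.04,0,0.15],"dr": [0,0,0],"fingers": 1},
    {"delta_pos": [0.04,0,0.15],"dr": [0,0,0],"fingers": 1},
    {"delta_pos": [0.04,0,0.15],"dr": [0,0,0],"fingers": 1}
  ]
}}

```text
time: 13.62
tool_pos: [0.4762, -0.1147, 0.0619]
tool_rot: [3.14, 0.262, -0.137]
contact_force: [-0.7, -0.4, -0.4]
opening: 0.0559
grip_force: 54.8
```

```bash
python3 pose.py 42 0 15
```

```text
now [ 476.2 -114.7   61.9] [179.94  14.99  -7.83] F [-0.7 -0.4 -0.4] t 13.62 open 55.9
delta_pos [0.04, 0.0, 0.16] dr [0.06, -0.01, -0.03]
tcp [ 476.2 -114.7   60.3]
```

{"name": "step_arm", "arguments": {
  "increments": [
    {"delta_pos": [0.01,0,0.05],"dr": [0,0,0],"fingers": 1},
    {"delta_pos": [0.03,0,0.1],"dr": [0,0,0],"fingers": 1},
    {"delta_pos": [0.04,0,0.15],"dr": [0,0,0],"fingers": 1},
    {"delta_pos": [0.05,0,0.2],"dr": [0,0,0],"fingers": 1},
    {"delta_pos": [0.05,0,0.2],"dr": [0,0,0],"fingers": 1}
  ]
}}

```text
time: 14.25
tool_pos: [0.4761, -0.1146, 0.0598]
tool_rot: [3.141, 0.262, -0.137]
contact_force: [-1.7, -0.6, 1.1]
opening: 0.0561
grip_force: 54.8
```

Light contact at TCP z 59.9; the model predicted 60.3, so there is no sag. I lift about 1 mm and advance the lip under the ledge.

{"name": "step_arm", "arguments": {
  "increments": [
    {"delta_pos": [0.1,0,-0.14],"dr": [0,0,0],"fingers": 1},
    {"delta_pos": [0.5,0,-0.24],"dr": [0,0,0],"fingers": 1},
    {"delta_pos": [0.9,0,-0.35],"dr": [0,0,0],"fingers": 1},
    {"delta_pos": [1.2,0,-0.43],"dr": [0,0,0],"fingers": 1},
    {"delta_pos": [1.4,0,-0.48],"dr": [0,0,0],"fingers": 1}
  ]
}}

```text
time: 14.88
tool_pos: [0.4871, -0.1161, 0.0604]
tool_rot: [3.141, 0.271, -0.136]
contact_force: [-15.6, -0.1, 3.3]
opening: 0.0556
grip_force: 54.9
```

{"name": "step_arm", "arguments": {
  "increments": [
    {"delta_pos": [0.1,0,-0.03],"dr": [0,0,0],"fingers": 1},
    {"delta_pos": [0.2,0,-0.06],"dr": [0,0,0],"fingers": 1},
    {"delta_pos": [0.3,0,-0.08],"dr": [0,0,0],"fingers": 1},
    {"delta_pos": [0.35,0,-0.1],"dr": [0,0,0],"fingers": 1},
    {"delta_pos": [0.35,0,-0.1],"dr": [0,0,0],"fingers": 1}
  ]
}}

```text
time: 15.5
tool_pos: [0.4877, -0.1162, 0.0602]
tool_rot: [3.141, 0.278, -0.136]
contact_force: [-20.5, 0.1, 5.6]
opening: 0.0559
grip_force: 54.9
```

```bash
python3 pose.py 64 0.5 15
```

```text
now [ 487.7 -116.2   60.2] [179.98  15.94  -7.78] F [-20.5   0.1   5.6] t 15.5 open 55.9
delta_pos [0.98, 0.01, -0.34] dr [0.02, 0.94, 0.02]
tcp [ 497.9 -117.7   60.8]
```

The lip is blocked at about x = 54, at the slot mouth, with −20 N. The measured moment should tell whether one corner or the whole width is hitting.

```bash
python3 - <<'E'
from h import *
from scipy.spatial.transform import Rotation as Ro
s=robot.observe(); R=Ro.from_euler("z",-7.8,degrees=True).inv()
print("F",R.apply(s["contact_force"]).round(2),"M",R.apply(s["torque"]).round(3), s["tool_pos"],s["tool_rot"])
s=grab("scene",3); np.save("S6.npy",s)
E
```

```text
F [-20.29  -2.64   5.63] M [-0.367  3.129  0.283] [ 0.48773421 -0.11620622  0.06017399] [ 3.14129614  0.27816059 -0.1358014 ]
```

Solving r×F puts the contact about 20 mm to the +y side, so the lip's left corner is catching the slot's left wall. I back off, shift 3 mm to −y (tool +y), and try again.

{"name": "step_arm", "arguments": {
  "increments": [
    {"delta_pos": [-0.8,0,0.15],"dr": [0,0,0],"fingers": 1},
    {"delta_pos": [-1.1,0,0.2],"dr": [0,0,0],"fingers": 1},
    {"delta_pos": [-1.1,0.3,0.2],"dr": [0,0,0],"fingers": 1},
    {"delta_pos": [-1.1,0.3,0.2],"dr": [0,0,0],"fingers": 1},
    {"delta_pos": [-1.1,0.3,0.2],"dr": [0,0,0],"fingers": 1}
  ]
}}

```text
time: 16.27
tool_pos: [0.4833, -0.1188, 0.0618]
tool_rot: [3.14, 0.261, -0.137]
contact_force: [-0.0, 0.1, -0.2]
opening: 0.0554
grip_force: 54.8
```

```bash
python3 pose.py 58 1 15 -3
```

```text
now [ 483.3 -118.8   61.8] [179.93  14.96  -7.84] F [-0.   0.1 -0.2] t 16.27 open 55.4
delta_pos [0.82, -0.01, -0.16] dr [0.06, -0.04, -0.04]
tcp [ 491.6 -119.8   61.3]
```

{"name": "step_arm", "arguments": {
  "increments": [
    {"delta_pos": [0.2,0,-0.03],"dr": [0,0,0],"fingers": 1},
    {"delta_pos": [0.4,0,-0.08],"dr": [0,0,0],"fingers": 1},
    {"delta_pos": [0.6,0,-0.12],"dr": [0,0,0],"fingers": 1},
    {"delta_pos": [0.8,0,-0.16],"dr": [0,0,0],"fingers": 1},
    {"delta_pos": [0.8,0,-0.16],"dr": [0,0,0],"fingers": 1}
  ]
}}

```text
time: 16.9
tool_pos: [0.4912, -0.1197, 0.0612]
tool_rot: [3.141, 0.261, -0.137]
contact_force: [1.4, -1.3, -0.8]
opening: 0.0558
grip_force: 54.8
```

```bash
cat > ft.py <<'E'
from h import *
from scipy.spatial.transform import Rotation as Ro
s=robot.observe(); R=Ro.from_euler("z",-7.8,degrees=True).inv()
F=R.apply(s["contact_force"]);M=R.apply(s["torque"]); print("F",F.round(2),"M",M.round(3),"ry",(M[2]-.06*F[1])/-F[0])
E
python3 ft.py; python3 pose.py 64 0.5 15 -3
```

```text
F [ 1.52 -1.11 -0.76] M [ 0.033 -0.29   0.001] ry -0.044737004769087395
now [ 491.2 -119.7   61.2] [179.94  14.98  -7.83] F [ 1.4 -1.3 -0.8] t 16.9 open 55.8
delta_pos [0.63, 0.01, -0.12] dr [0.06, -0.02, -0.03]
tcp [ 497.5 -120.7   60.8]
```

The lip is in the slot with no force. Continue to about 64.

{"name": "step_arm", "arguments": {
  "increments": [
    {"delta_pos": [0.15,0,-0.03],"dr": [0,0,0],"fingers": 1},
    {"delta_pos": [0.3,0,-0.06],"dr": [0,0,0],"fingers": 1},
    {"delta_pos": [0.45,0,-0.09],"dr": [0,0,0],"fingers": 1},
    {"delta_pos": [0.6,0,-0.12],"dr": [0,0,0],"fingers": 1},
    {"delta_pos": [0.65,0,-0.13],"dr": [0,0,0],"fingers": 1}
  ]
}}

```text
time: 17.52
tool_pos: [0.4976, -0.1206, 0.0608]
tool_rot: [3.14, 0.262, -0.137]
contact_force: [-0.9, -0.5, -0.6]
opening: 0.0557
grip_force: 54.8
```

```bash
python3 ft.py; python3 pose.py 65 0.5 15 -3
```

```text
F [-0.87 -0.58 -0.65] M [-0.009 -0.056 -0.034] ry 0.000421057710305161
now [ 497.6 -120.6   60.8] [179.94  15.    -7.83] F [-0.9 -0.5 -0.6] t 17.52 open 55.7
delta_pos [0.1, 0.01, -0.02] dr [0.06, -0.0, -0.03]
tcp [ 498.5 -120.8   60.8]
```

Probe gently for the slot's end to get the absolute x.

{"name": "step_arm", "arguments": {
  "increments": [
    {"delta_pos": [0.1,0,-0.03],"dr": [0,0,0],"fingers": 1},
    {"delta_pos": [0.15,0,-0.04],"dr": [0,0,0],"fingers": 1},
    {"delta_pos": [0.2,0,-0.05],"dr": [0,0,0],"fingers": 1},
    {"delta_pos": [0.25,0,-0.07],"dr": [0,0,0],"fingers": 1},
    {"delta_pos": [0.25,0,-0.07],"dr": [0,0,0],"fingers": 1}
  ]
}}

```text
time: 18.15
tool_pos: [0.4982, -0.1205, 0.0607]
tool_rot: [3.141, 0.266, -0.137]
contact_force: [-8.0, 1.6, 2.6]
opening: 0.0558
grip_force: 54.7
```

```bash
python3 ft.py; python3 pose.py 65 0.5 12 -3
```

```text
F [-8.1   0.49  2.55] M [ 0.05   1.029 -0.138] ry -0.020626433257568823
now [ 498.2 -120.5   60.7] [179.97  15.25  -7.83] F [-8.   1.6  2.6] t 18.15 open 55.8
delta_pos [0.11, 0.02, 0.49] dr [0.02, 3.25, -0.03]
tcp [ 498.  -120.7   55.7]
```

The slot's end is felt about 11 mm past the mouth, so the true lip position is roughly model +2 mm. Now the swing-down poses, keeping the true lip near 65.5.

```bash
for a in "63.5 0.8 12 -3.5" "63.5 0.8 9 -3.5" "63.5 0.8 6 -3.5" "63.5 0.6 3 -3.5"; do python3 pose.py $a | grep -v now; done
```

```text
delta_pos [-0.04, 0.07, 0.5] dr [0.02, 3.25, -0.03]
tcp [ 496.5 -121.    56. ]
delta_pos [0.07, 0.07, 0.99] dr [0.02, 6.25, -0.03]
tcp [ 496.3 -121.    50.9]
delta_pos [0.22, 0.07, 1.48] dr [0.02, 9.25, -0.03]
tcp [ 496.4 -121.    45.8]
delta_pos [0.4, 0.07, 1.98] dr [0.03, 12.25, -0.03]
tcp [ 496.8 -121.1   40.5]
```

{"name": "step_arm", "arguments": {
  "increments": [
    {"delta_pos": [-0.2,0,0.07],"dr": [0,0,0],"fingers": 1},
    {"delta_pos": [-0.22,0.05,0.3],"dr": [0,1.5,0],"fingers": 1},
    {"delta_pos": [-0.22,0.05,0.56],"dr": [0,3,0],"fingers": 1},
    {"delta_pos": [-0.17,0.05,0.8],"dr": [0,4.5,0],"fingers": 1},
    {"delta_pos": [-0.12,0.05,1.04],"dr": [0,6,0],"fingers": 1}
  ]
}}

```text
time: 18.77
tool_pos: [0.4972, -0.1212, 0.0513]
tool_rot: [3.14, 0.154, -0.137]
contact_force: [0.9, 0.2, -0.6]
opening: 0.0555
grip_force: 54.8
```

```bash
python3 ft.py;for a in "63.5 0.8 9 -3.5" "63.5 0.8 6 -3.5" "63.5 0.6 3 -3.5" "63.5 0.5 1 -3.5" "63.5 0.5 0 -3.5"; do python3 pose.py $a ; done
```

```text
F [ 0.9   0.33 -0.64] M [ 0.049 -0.086  0.01 ] ry 0.010857463014172897
now [ 497.2 -121.2   51.3] [179.92   8.81  -7.82] F [ 0.9  0.2 -0.6] t 18.77 open 55.5
delta_pos [-0.08, -0.01, 0.05] dr [0.08, -0.19, -0.02]
tcp [ 496.3 -121.    50.9]
now [ 497.2 -121.2   51.3] [179.92   8.81  -7.82] F [ 0.9  0.2 -0.6] t 18.77 open 55.5
delta_pos [0.0, -0.01, 0.55] dr [0.08, 2.81, -0.02]
tcp [ 496.4 -121.    45.8]
now [ 497.2 -121.2   51.3] [179.92   8.81  -7.82] F [ 0.9  0.2 -0.6] t 18.77 open 55.5
delta_pos [0.12, -0.01, 1.07] dr [0.08, 5.81, -0.02]
tcp [ 496.8 -121.1   40.5]
now [ 497.2 -121.2   51.3] [179.92   8.81  -7.82] F [ 0.9  0.2 -0.6] t 18.77 open 55.5
delta_pos [0.22, -0.01, 1.4] dr [0.08, 7.81, -0.02]
tcp [ 497.2 -121.1   37.1]
now [ 497.2 -121.2   51.3] [179.92   8.81  -7.82] F [ 0.9  0.2 -0.6] t 18.77 open 55.5
delta_pos [0.27, -0.01, 1.56] dr [0.08, 8.81, -0.02]
tcp [ 497.5 -121.2   35.4]
```

{"name": "step_arm", "arguments": {
  "increments": [
    {"delta_pos": [0,0,0.27],"dr": [0,1.4,0],"fingers": 1},
    {"delta_pos": [0.03,0,0.54],"dr": [0,2.8,0],"fingers": 1},
    {"delta_pos": [0.08,0,0.8],"dr": [0,4.3,0],"fingers": 1},
    {"delta_pos": [0.14,0,1.06],"dr": [0,5.8,0],"fingers": 1},
    {"delta_pos": [0.14,0,1.06],"dr": [0,5.8,0],"fingers": 1}
  ]
}}

```text
time: 19.4
tool_pos: [0.4963, -0.1211, 0.0407]
tool_rot: [3.14, 0.055, -0.137]
contact_force: [-0.6, 0.0, -0.5]
opening: 0.0558
grip_force: 54.8
```

```bash
python3 ft.py;python3 pose.py 64 0.2 0 -3.5
```

```text
F [-0.57 -0.04 -0.47] M [-0.003 -0.031 -0.026] ry -0.04242874968190836
now [ 496.3 -121.1   40.7] [179.93   3.13  -7.82] F [-0.6  0.  -0.5] t 19.4 open 55.8
delta_pos [0.2, -0.01, 0.55] dr [0.07, 3.13, -0.02]
tcp [ 498.  -121.2   35.1]
```

{"name": "step_arm", "arguments": {
  "increments": [
    {"delta_pos": [0.05,0,0.13],"dr": [0,0.8,0],"fingers": 1},
    {"delta_pos": [0.1,0,0.26],"dr": [0,1.6,0],"fingers": 1},
    {"delta_pos": [0.15,0,0.4],"dr": [0,2.4,0],"fingers": 1},
    {"delta_pos": [0.2,0,0.52],"dr": [0,3.1,0],"fingers": 1},
    {"delta_pos": [0.2,0,0.57],"dr": [0,3.1,0],"fingers": 1}
  ]
}}

```text
time: 20.02
tool_pos: [0.4976, -0.1212, 0.0349]
tool_rot: [3.141, 0.001, -0.137]
contact_force: [-1.8, 1.4, 5.4]
opening: 0.0558
grip_force: 54.8
```

```bash
python3 ft.py;python3 pose.py 64 0 0 -3.5
```

```text
F [-1.96  1.17  5.42] M [ 0.172  0.303 -0.031] ry -0.05140185843614235
now [ 497.6 -121.2   34.9] [ 1.7994e+02  6.0000e-02 -7.8200e+00] F [-1.8  1.4  5.4] t 20.02 open 55.8
delta_pos [0.03, 0.0, 0.0] dr [0.06, 0.06, -0.02]
tcp [ 498.  -121.2   34.9]
```

Level at rim height with 5.4 N of contact. I press slightly and open.

{"name": "step_arm", "arguments": {
  "increments": [
    {"delta_pos": [0,0,0.03],"dr": [0,0,0],"fingers": 1},
    {"delta_pos": [0,0,0.03],"dr": [0,0,0],"fingers": 1},
    {"delta_pos": [0,0,0.03],"dr": [0,0,0],"fingers": -0.3},
    {"delta_pos": [0,0,0.03],"dr": [0,0,0],"fingers": -0.6},
    {"delta_pos": [0,0,0.03],"dr": [0,0,0],"fingers": -1}
  ],
  "newtons": 10
}}

```text
time: 20.65
tool_pos: [0.4976, -0.1211, 0.0342]
tool_rot: [3.141, 0.002, -0.136]
contact_force: [-0.3, 0.3, -0.0]
opening: 0.0751
grip_force: 0.0
```

{"name": "step_arm", "arguments": {
  "increments": [
    {"delta_pos": [0,0,0],"dr": [0,0,0],"fingers": -1},
    {"delta_pos": [0,0,0],"dr": [0,0,0],"fingers": -1},
    {"delta_pos": [0,0,-1],"dr": [0,0,0],"fingers": -1},
    {"delta_pos": [0,0,-4],"dr": [0,0,0],"fingers": -1},
    {"delta_pos": [0,0,-9],"dr": [0,0,0],"fingers": -1}
  ]
}}

```text
time: 21.28
tool_pos: [0.4968, -0.1207, 0.1247]
tool_rot: [3.141, 0.005, -0.136]
contact_force: [1.2, 0.2, 0.2]
opening: 0.0923
grip_force: 0.0
```

{"name": "step_arm", "arguments": {
  "increments": [
    {"delta_pos": [-3,0,-5],"dr": [0,0,0],"fingers": -1},
    {"delta_pos": [-6,5,-8],"dr": [0,0,0],"fingers": -1},
    {"delta_pos": [-6,11,-8],"dr": [0,0,0],"fingers": -1},
    {"delta_pos": [-6,17,-8],"dr": [0,0,0],"fingers": -1},
    {"delta_pos": [-6,23,-8],"dr": [0,0,0],"fingers": -1}
  ]
}}

```text
time: 21.9
tool_pos: [0.4067, -0.3426, 0.2059]
tool_rot: [3.14, 0.0, -0.136]
contact_force: [0.5, 0.0, 0.3]
opening: 0.0917
grip_force: 0.0
```

```bash
python3 - <<'E'
from h import *
import cv2
T=grab("top",4); np.save("T7.npy",T); s=grab("scene",4); np.save("S7.npy",s)
cv2.imwrite("pics/e1.png",np.hstack([cv2.resize(T[145:220,268:318,::-1],None,fx=8,fy=8,interpolation=2),cv2.resize(s[140:215,240:290,::-1],None,fx=8,fy=8,interpolation=2)]).clip(0,255).astype(np.uint8))
print(robot.observe()["tool_pos"],robot.observe()["time"])
E
```

```text
[ 0.40753391 -0.33942432  0.20503742] 22.3
```

View pics/e1.png

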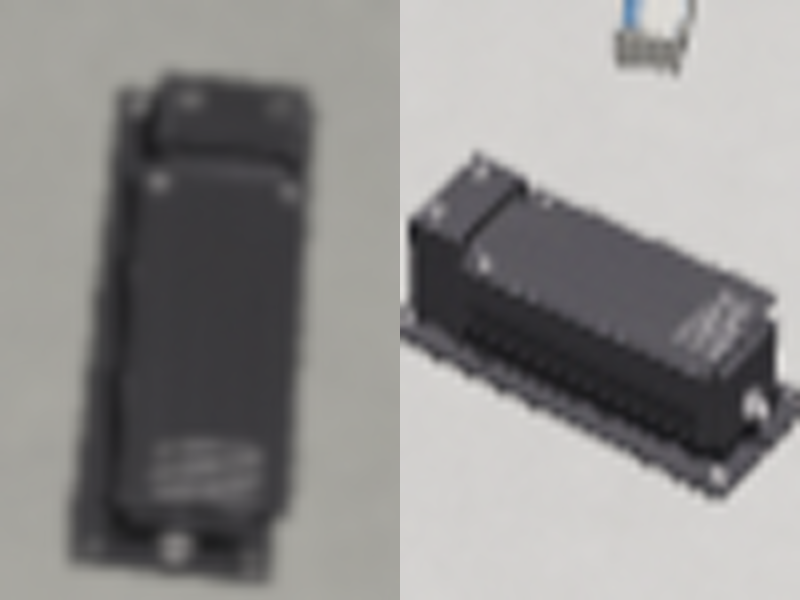

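The cover lies under the ledge, with its rivets at (157,180) and (288,190) and its light lines at the stop end. A quick numeric check of lateral, longitudinal and yaw fit.

```bash
python3 - <<'E'
from h import *
T=np.load("T7.npy"); g=T.mean(2); S=np.load("S7.npy").mean(2)
L=lambda u,v:(268+(u+.5)/8-.5,145+(v+.5)/8-.5)
le=edge(g,L(140,200),L(115,500),1.5); ri=edge(g,L(301,210),L(285,510),1.5)
u=np.array([np.cos(np.radians(-7.8)),np.sin(np.radians(-7.8))]); n=np.array([-u[1],u[0]])
for nm,e in(("L",le),("R",ri)):
    a,b=[onz("top",e[0]+e[1]*k,.0525)*1e3 for k in(-12,12)]
    if a[0]>b[0]:a,b=b,a
    print(nm,"across",[((p[:2]-[544,-124])@n).round(1) for p in(a,b)],"yaw",np.degrees(np.arctan2(*(b-a)[[1,0]])).round(2),e[2].round(2))
# rivets triangulated -> height and position
def riv(I,c,r=2):
    x,y=map(int,np.round(c)); w=I[y-r:y+r+1,x-r:x+r+1]; w=np.clip(w-np.median(w),0,None); yy,xx=np.mgrid[y-r:y+r+1,x-r:x+r+1]; return (w*xx).sum()/w.sum(),(w*yy).sum()/w.sum()
Sc=lambda u,v:(240+(u-400+.5)/8-.5,140+(v+.5)/8-.5)
for a,b in(((157,180),(483,262)),((288,190),(547,200))):
    p,e=tri(riv(g,L(*a)),riv(S,Sc(*b))); q=p[:2]*1e3-[544,-124]; print("rivet along",(q@u).round(1),"across",(q@n).round(1),"z",(p[2]*1e3).round(1),"err",(e*1e3).round(1))
pe=edge(g,L(125,512),L(280,530),2); p=onz("top",pe[0],.0525)*1e3; print("plain along",((p[:2]-[544,-124])@u).round(1),pe[2].round(2))
E
```

```text
L across [np.float64(23.8), np.float64(26.6)] yaw -5.34 0.15
R across [np.float64(-32.6), np.float64(-29.5)] yaw -5.1 0.1
rivet along 42.3 across 21.0 z 50.2 err 0.7
rivet along 43.6 across -26.6 z 53.1 err 2.5
plain along -65.2 0.72
```

The cover is seated: plain end at −65 (inside the stop) and rivet heights consistent with the rim. But its near end is about 4 mm to −y and it is yawed about 2.6°, which is inside the limits with thin margin. I'll centre the plain end with a light squeeze at the correct lateral position.

```bash
python3 mv.py 499 -118.5 120 -7.8 0
```

```text
now [ 407.5 -339.4  205. ] [ 1.7995e+02  8.0000e-02 -7.7200e+00] F [-0.4 -1.1  0. ] t 22.3 open 92.0
delta_pos [6.11, -23.13, 8.47] dr [0.05, 0.08, 0.08]
```

{"name": "step_arm", "arguments": {
  "increments": [
    {"delta_pos": [6.1,-23.1,2],"dr": [0,0,0],"fingers": -1},
    {"delta_pos": [6.1,-23.1,4],"dr": [0,0,0],"fingers": -1},
    {"delta_pos": [6.1,-23.1,6],"dr": [0,0,0],"fingers": -1},
    {"delta_pos": [6.1,-23.1,8.4],"dr": [0,0,0],"fingers": -1},
    {"delta_pos": [6.1,-23.1,8.4],"dr": [0,0,0],"fingers": -1}
  ]
}}

```text
time: 22.92
tool_pos: [0.498, -0.1157, 0.1184]
tool_rot: [-3.141, 0.006, -0.131]
contact_force: [-0.3, -0.3, 1.0]
opening: 0.0917
grip_force: 0.0
```

{"name": "step_arm", "arguments": {
  "increments": [
    {"delta_pos": [0,0,0],"dr": [0,0,0],"fingers": -1},
    {"delta_pos": [0,0,0],"dr": [0,0,0],"fingers": -1},
    {"delta_pos": [0,0,0],"dr": [0,0,0],"fingers": -1},
    {"delta_pos": [0,0,0],"dr": [0,0,0],"fingers": -1},
    {"delta_pos": [0,0,0],"dr": [0,0,0],"fingers": -1}
  ]
}}

```text
time: 23.55
tool_pos: [0.4989, -0.1207, 0.1206]
tool_rot: [3.14, 0.001, -0.137]
contact_force: [-0.8, -0.5, -0.2]
opening: 0.0917
grip_force: 0.0
```

```bash
python3 mv.py 499 -118.5 36 -7.8 0
```

```text
now [ 498.9 -120.7  120.6] [ 1.7993e+02  7.0000e-02 -7.8600e+00] F [-0.8 -0.5 -0.2] t 23.55 open 91.7
delta_pos [-0.01, -0.23, 8.46] dr [0.07, 0.07, -0.06]
```

{"name": "step_arm", "arguments": {
  "increments": [
    {"delta_pos": [0,-0.22,2.5],"dr": [0,0,0],"fingers": -1},
    {"delta_pos": [0,-0.22,5],"dr": [0,0,0],"fingers": -1},
    {"delta_pos": [0,-0.22,7.5],"dr": [0,0,0],"fingers": -1},
    {"delta_pos": [0,-0.22,8.45],"dr": [0,0,0],"fingers": -1},
    {"delta_pos": [0,-0.22,8.45],"dr": [0,0,0],"fingers": -1}
  ]
}}

```text
time: 24.18
tool_pos: [0.4989, -0.1181, 0.0357]
tool_rot: [3.141, 0.002, -0.136]
contact_force: [-0.1, -0.5, 0.1]
opening: 0.0917
grip_force: 0.0
```

{"name": "step_arm", "arguments": {
  "increments": [
    {"delta_pos": [0,0,0],"dr": [0,0,0],"fingers": -0.1},
    {"delta_pos": [0,0,0],"dr": [0,0,0],"fingers": 0},
    {"delta_pos": [0,0,0],"dr": [0,0,0],"fingers": 1},
    {"delta_pos": [0,0,0],"dr": [0,0,0],"fingers": 1},
    {"delta_pos": [0,0,0],"dr": [0,0,0],"fingers": 1}
  ],
  "newtons": 8
}}

```text
time: 24.8
tool_pos: [0.4992, -0.1182, 0.0361]
tool_rot: [3.14, 0.001, -0.136]
contact_force: [0.3, -0.3, 2.7]
opening: 0.0577
grip_force: 8.0
```

```bash
python3 mv.py 499 -118.5 36 -7.8 0;python3 ft.py
```

```text
now [ 499.2 -118.2   36.1] [ 1.7993e+02  6.0000e-02 -7.8100e+00] F [ 0.3 -0.3  2.7] t 24.8 open 57.7
delta_pos [-0.02, 0.03, 0.01] dr [0.07, 0.06, -0.01]
F [ 0.3  -0.21  2.7 ] M [-0.027  0.154  0.012] ry -0.08143035790676895
```

Centred. Open, retreat and check again.

{"name": "step_arm", "arguments": {
  "increments": [
    {"delta_pos": [0,0,0],"dr": [0,0,0],"fingers": 0},
    {"delta_pos": [0,0,0],"dr": [0,0,0],"fingers": -0.5},
    {"delta_pos": [0,0,0],"dr": [0,0,0],"fingers": -1},
    {"delta_pos": [0,0,0],"dr": [0,0,0],"fingers": -1},
    {"delta_pos": [0,0,0],"dr": [0,0,0],"fingers": -1}
  ]
}}

```text
time: 25.42
tool_pos: [0.499, -0.1181, 0.0358]
tool_rot: [3.141, 0.002, -0.136]
contact_force: [0.2, 0.4, 0.3]
opening: 0.0906
grip_force: 0.0
```

{"name": "step_arm", "arguments": {
  "increments": [
    {"delta_pos": [0,0,-2],"dr": [0,0,0],"fingers": -1},
    {"delta_pos": [0,0,-5],"dr": [0,0,0],"fingers": -1},
    {"delta_pos": [0,0,-10],"dr": [0,0,0],"fingers": -1},
    {"delta_pos": [-2,2,-15],"dr": [0,0,0],"fingers": -1},
    {"delta_pos": [-5,6,-17],"dr": [0,0,0],"fingers": -1}
  ]
}}

```text
time: 26.05
tool_pos: [0.4426, -0.171, 0.2089]
tool_rot: [3.139, -0.003, -0.134]
contact_force: [-0.3, -1.4, -0.2]
opening: 0.0921
grip_force: 0.0
```

{"name": "step_arm", "arguments": {
  "increments": [
    {"delta_pos": [-2,6,0],"dr": [0,0,0],"fingers": -1},
    {"delta_pos": [-4,12,0],"dr": [0,0,0],"fingers": -1},
    {"delta_pos": [-4,16,0],"dr": [0,0,0],"fingers": -1},
    {"delta_pos": [-4,16,0],"dr": [0,0,0],"fingers": -1},
    {"delta_pos": [-4,16,0],"dr": [0,0,0],"fingers": -1}
  ]
}}

```text
time: 26.68
tool_pos: [0.3802, -0.3231, 0.206]
tool_rot: [3.141, 0.002, -0.137]
contact_force: [-0.4, 0.9, -0.2]
opening: 0.092
grip_force: 0.0
```

```bash
python3 - <<'E'
from h import *
T=grab("top",4); g=T.mean(2); s=grab("scene",2)
L=lambda u,v:(268+(u+.5)/8-.5,145+(v+.5)/8-.5)
u=np.array([np.cos(np.radians(-7.8)),np.sin(np.radians(-7.8))]); n=np.array([-u[1],u[0]])
for w in(1.5,2.2):
  for nm,e in(("L",edge(g,L(140,200),L(112,500),w)),("R",edge(g,L(301,210),L(277,510),w))):
    a,b=[onz("top",e[0]+e[1]*k,.0525)*1e3 for k in(-12,12)]
    if a[0]>b[0]:a,b=b,a
    print(nm,"across",[((p[:2]-[544,-124])@n).round(1) for p in(a,b)],"yaw",np.degrees(np.arctan2(*(b-a)[[1,0]])).round(2),e[2].round(2))
pe=edge(g,L(122,512),L(277,530),2); p=onz("top",pe[0],.0525)*1e3; print("plain along",((p[:2]-[544,-124])@u).round(1),pe[2].round(2))
cv2.imwrite("pics/e2.png",np.hstack([cv2.resize(T[145:220,268:318,::-1],None,fx=8,fy=8,interpolation=2),cv2.resize(s[140:215,240:290,::-1],None,fx=8,fy=8,interpolation=2)]).clip(0,255).astype(np.uint8))
print(robot.observe()["tool_pos"],robot.observe()["time"])
E
```

```text
L across [np.float64(26.8), np.float64(27.7)] yaw -7.03 0.1
R across [np.float64(-28.8), np.float64(-28.7)] yaw -7.69 0.1
L across [np.float64(28.3), np.float64(33.7)] yaw -2.98 0.52
R across [np.float64(-28.8), np.float64(-28.7)] yaw -7.7 0.1
plain along -71.6 1.15
[ 0.38064005 -0.32293731  0.20636923] 26.975
```

Now centred (across −0.7 mm, yaw within 0.5°). The plain-end fit was poor, so I compare the rivets and the light-line pattern before and after instead.

```bash
python3 - <<'E'
from h import *
g1=np.load("T7.npy").mean(2); g=grab("top",4).mean(2); S1=np.load("S7.npy").mean(2);S=grab("scene",4).mean(2)
u=np.array([np.cos(np.radians(-7.8)),np.sin(np.radians(-7.8))]); n=np.array([-u[1],u[0]])
def pk(I,x,y,r,f):
    w=I[y-r:y+r+1,x-r:x+r+1]; w=np.clip(w-np.percentile(w,f),0,None); yy,xx=np.mgrid[y-r:y+r+1,x-r:x+r+1]; return np.array([(w*xx).sum(),(w*yy).sum()])/w.sum()
for nm,x,y,r,f in(("rivL",287,167,2,60),("rivR",303,168,2,60),("lines",293,203,6,50)):
    for G in(g1,g):
        q=onz("top",pk(G,x,y,r,f),.0525)[:2]*1e3-[544,-124]; print(nm,"along",(q@u).round(1),"across",(q@n).round(1))
for nm,x,y in(("rivL",250,172),("rivR",258,164)):
    for G in(S1,S):
        q=onz("scene",pk(G,x,y,2,60),.0525)[:2]*1e3-[544,-124]; print("scene",nm,"along",(q@u).round(1),"across",(q@n).round(1))
E
```

```text
rivL along 42.2 across 21.5
rivL along 44.3 across 21.6
rivR along 43.7 across -23.0
rivR along 43.5 across -23.1
lines along -53.6 across -5.9
lines along -52.4 across -1.9
scene rivL along 40.5 across 23.0
scene rivL along 42.7 across 22.0
scene rivR along 45.6 across -31.5
scene rivR along 45.5 across -31.5
```

The cover has not slid back: it sits about 1 mm further toward the ledge, square and centred. Hand in.

```bash
python3 -c "
from cell import robot
print(robot.hand_in())"
```

```text
the job is handed in; nothing more can be done
None
```

The cover is seated on the cassette with its lip under the ledge and its plain end behind the stop. The job was handed in at about 27 s, and no verdict came back.

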